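# Unclip the long insert sleeve and lay it in the V cradle

## Robot

A 6-joint arm with a two-finger parallel gripper is mounted at the origin on a cart in front of the work surface, level with it; the furniture and walls round the work are solid. World frame = base frame: x ahead of the robot, y to its left, z up, the work surface at z = 0. Lengths are in mm, angles in rad, forces in N, time in s.
With the tool pointing down it reaches from about 350 to 775 mm from the base axis. Payload 7.3 kg.
Tool frame: the origin (TCP) lies at the very end of the fingers, on their centre line; the grasp point (between the pads) lies 19 mm behind it (bot.grip_point_offset is the distance from the TCP to the grasp point, in mm); z points along the fingers, y is the line along which they close (so a half turn about z gives the same grasp; the last joint's range is limited). The gripper opens to 92 mm and grips with 3 to 60 N. Pads are 19 mm wide; open, the fingers measure 130 mm over their backs; the gripper's body (75 mm by 190 mm) begins 47 mm behind the grasp point.
Start: joints at [1.122, 0.342, 1.524, -0, 1.275, -0.146], TCP at [156.537, 501.14, 226.741] pointing down, gripper open.
Joint ranges: [-2.53, 2.53], [-0.77, 2.02], [0.04, 2.7], [-1, 4.14], [0.28, 2.66], [-3.11, 3.11]. Speed limits (rad/s): [2.57, 2.57, 3.14, 3.14, 3.14, 3.14].

## Interface

Orientations are given as [roll, pitch, yaw] about the fixed x, y, z axes, in that order (R = Rz(yaw) Ry(pitch) Rx(roll)).
In Python, from plant import bot gives the robot as it stands. The module is installed in compiled form; this text tells all that it offers.
- The arm moves only by the shell command python3 -m jog 'ROWS' [OPENING]. ROWS is JSON, a list of rows, each a list of 6 numbers: the shift along the tool's x, y, z in mm, then the turn, a rotation vector about the tool's x, y, z in rad. In form: [[dx, dy, dz, rx, ry, rz], ...]. A call has 1 to 12 rows; each row shifts and turns the commanded pose from where the row before left it, along the tool's axes as they then stand; what a row does not reach is not made up. A row lasts 1/10 s, in which the tool goes at most 50 mm and 8.59 degrees, less where a joint would pass 70% of its speed; a pose out of reach is approached as far as the arm can. A call with a gripper value outside its range is refused whole. OPENING is the opening in per cent of the stroke, from 0 (shut) to 100 (fully open), set as the call begins (- or left out, the last holds). The fingers move at their own pace and stop on an object; the grip force is fixed at half the most. Time passes only in rows, so rows that do not move let the fingers close. It gives the time, the measured TCP pose, the force, the opening and the grip force at its end, in the units of the state.
- bot.get_obs(): the state, without advancing time (a new reading comes with each control period).
- bot.capture(name): name is "scene" or "top"; returns the picture (400x640x3 uint8, red, green, blue); there is no depth.
- bot.camera_model(name): a dict with "fx", "fy", "cx", "cy" (pixels), "position" and "orientation" of the camera in the world. Camera axes: x right, y down, z forward; pixel columns grow to the right and rows downward; lengths in mm; the calibration is good to about 2 mm. A picture is of the moment at which its call begins. camera_model takes no time and is no camera call.
- bot.close_job(): hands the job in; it is judged then, once.
Trained networks look in the newest picture that a camera, given by its name, has taken for a name from the list of things; names that differ only in an ending like _2 or _b are one class to them, and where a whole thing is asked for, a point or a joint stands for the part that bears it (a point fixed in the world has none). Each returns a list of dicts, best first, with "p" (0 to 1); they miss things now and then, are a little off and sometimes report something else, mostly with a low value. They report only what shows in the picture. A call takes as long as a camera call. They do not tell look-alikes from the thing itself.
- bot.outline_of(target, camera): "mask" (400x640 bool, what is visible of it) and "pixel" ([column, row] in pixels, amid what is visible of it).
The state is a dict: "time": time; "joint_positions": joint angles; "dq": joint speeds; "tau": joint torques, N m; "tool_pos": TCP position; "tcp_rot": TCP orientation; "contact_force": force on the tool from outside, world axes, zero at the start; "moment": the same for the moment, N m; "grip_width": finger opening in mm; "finger_force": force on a finger pad.
Only numpy, scipy, OpenCV 4.12 (cv2) and the standard library are available. Lean on these libraries where they do the work, as an engineer would, in place of code of your own. Each camera call takes 0.05 s, during which the arm holds its last target. There are 200 camera calls.

## Task

Two steel insert sleeves for the dry well lie in racks with spring clips. Pull the longer one sideways (upward, square to its length) out of its clips, carry it to the cradle with the two V rests and lower it in, lying lengthwise and centred across both V rests; set it down, do not drop it, then let go. Leave the shorter sleeve in its clips.

Things in the scene. Friction and masses are not known exactly. Their poses are not given: they have to be found in the camera images.
- long_sleeve: Long sleeve: bare steel cylinder, 33 mm diameter, 120 mm long, 0.2 to 0.33 kg, lying level in its fixed rack, axis 50 mm above the desk. Origin: centre of one end face; z along the cylinder to the other end. Sprung steel jaws curl round it like a C open at the top. A straight upward pull of about 8 to 14 N, weight included, spreads them; they give way suddenly after 4 to 10 mm and it is clear of them after 30 mm.
- long_sleeve_mid (a point): Middle of the long sleeve: on its axis, 60 mm from either end, z along the sleeve. The two clips, each 14 mm wide, stand 38 mm either side of it, which leaves 62 mm of bare sleeve between them for fingers; beside it there is only the rack plate, 84 mm wide, top 8 mm above the desk. Upright end stops, as high as the axis, keep the sleeve from sliding lengthwise.
- cradle_seat (a point): Where the long sleeve's middle is when it lies centred in the cradle, 43 mm above the desk. x: the direction the sleeve shall lie in, either way round; z up. The cradle is an aluminium plate 150 x 80 x 8 mm fixed to the desk with two dark steel 90 degree V rests, 38 mm either side of this point along x, 12 mm thick, mouth 50 mm wide, tops 45 mm above the desk; 64 mm are free between them.
- short_sleeve: The short sleeve, to be left alone: steel, 28 mm in diameter and 85 mm long, lying level in clips of the same kind on its own fixed rack, axis 50 mm above the desk. Origin at the centre of one end face, its z axis along the cylinder.
Things that resemble listed ones, but are neither listed nor needed, are in the scene too. What is shaped like the part that bears cradle_seat but yellow is not meant.

How it is judged (in metres and radians):
On the way, in this order (a step that is already met when the one before it is completed fails the run):
1. the long sleeve is out of its clips, lifted clear of the rack in the gripper (height (world z) of long_sleeve_mid above 0.085 m and contact force between the fingers and long_sleeve above 0.5 N), for 0.1 s.
2. the long sleeve is lowered to its place in the cradle (middle within 30 mm of the seat) while still held (distance between long_sleeve_mid and cradle_seat below 0.03 m and contact force between the fingers and long_sleeve above 0.5 N), for 0.1 s.
At the end, for the whole second after the job is handed in: The long sleeve lies at rest in both V rests of the cradle, its middle within 18 mm of the cradle's seat point and its axis within 10 degrees of the cradle's length; the short sleeve is still in its clips, within 15 mm of where it was (distance between long_sleeve_mid and cradle_seat below 0.018 m and angle between the z axis of long_sleeve_mid and the x axis of cradle_seat, either way round below 0.17 rad and linear speed of long_sleeve below 0.02 m/s and distance of short_sleeve from where it was at the start of the episode below 0.015 m); the robot touches nothing.
It fails at once if the short sleeve is pulled out of place (moved more than 30 mm) (distance of short_sleeve from where it was at the start of the episode above 0.03 m).
It also fails if it takes over 40 s, if anything falls off the work surface, if the arm or the gripper's body presses on something with over 40 N, if the wrist force passes 120 N, or if a joint passes its speed limit or range.

## Working session

There is one attempt and no reset: what is moved stays moved. The work goes in short steps, Python scripts to look and compute and a shell command to move; the robot and the scene stay as the last step left them, time stands still between calls to the robot, and variables do not carry over. Pictures are saved under pics/ and viewed, at most 10 in all, crops included, and the job is handed in when it is done.

```bash
mkdir -p pics; python3 - <<'E'
from plant import bot
import cv2, numpy as np
for c in ("scene","top"):
    im=bot.capture(c); cv2.imwrite(f"pics/{c}0.png",im[:,:,::-1])
    m=bot.camera_model(c); print(c,m)
    for t in ("long_sleeve","short_sleeve","cradle_seat"):
        for d in bot.outline_of(t,c):
            mk=d["mask"].astype(np.uint8); 
            print(t,round(d["p"],2),d["pixel"],mk.sum(),cv2.minAreaRect(cv2.findNonZero(mk)) if mk.any() else None)
o=bot.get_obs(); print(o)
E
```

```text
scene {'fx': 390.2892904355562, 'fy': 390.2892904355562, 'cx': 315.5059350695641, 'cy': 200.21400349651438, 'position': array([ 245.25021243, -659.08140272,  883.69636972]), 'orientation': array([-2.39662393,  0.01790233, -0.52947231])}
long_sleeve 0.79 [270.9, 222.8] 464 ((269.52264404296875, 222.06338500976562), (12.040842056274414, 44.66546630859375), 70.34617614746094)
short_sleeve 0.67 [255.5, 171.1] 236 ((258.5616455078125, 172.6643829345703), (10.065539360046387, 28.440998077392578), 69.44395446777344)
cradle_seat 0.61 [321.2, 283.9] 1659 ((321.9056091308594, 281.1628723144531), (30.97791290283203, 59.94100570678711), 72.07208251953125)
cradle_seat 0.19 [268.6, 221.6] 468 ((269.4583740234375, 221.8797607421875), (12.139436721801758, 44.632423400878906), 70.90650939941406)
top {'fx': 450.07985810209624, 'fy': 450.07985810209624, 'cx': 322.2114792391559, 'cy': 198.80969126423895, 'position': array([ 440.97665768,  -12.93209549, 1215.52742882]), 'orientation': array([-3.00583612,  0.02471806, -1.5819654 ])}
long_sleeve 0.74 [325.3, 247.7] 568 ((324.3719787597656, 248.652450561523
[... 400 characters left out ...]
969528198242)
{'time': 0.4, 'joint_positions': array([ 1.12199163e+00,  3.42099671e-01,  1.52421257e+00, -4.33274732e-06,
        1.27536042e+00, -1.45975783e-01]), 'dq': array([-0.00155372,  0.00037152, -0.00223107,  0.00021575,  0.00064688,
        0.00065409]), 'tau': array([-6.20330356e-04, -4.30711699e+01, -2.44193083e+01,  7.15668057e-02,
        5.01540676e-02, -3.08613244e-05]), 'tool_pos': array([156.5249664 , 501.10156249, 226.64938227]), 'tcp_rot': array([-3.14151289e+00, -7.53677360e-06,  2.83876500e+00]), 'contact_force': array([-0.1945908 ,  0.57875956,  0.42646215]), 'moment': array([ 0.04239279, -0.01094506, -0.05549087]), 'finger_force': 0.0, 'grip_width': 91.61728376490888}
```

```bash
python3 - <<'E'
import cv2
a=cv2.imread("pics/top0.png")[60:310,200:480]; cv2.imwrite("pics/top0c.png",cv2.resize(a,(672,600),interpolation=cv2.INTER_CUBIC))
E
```

```text
(no output)
```

View pics/top0c.png

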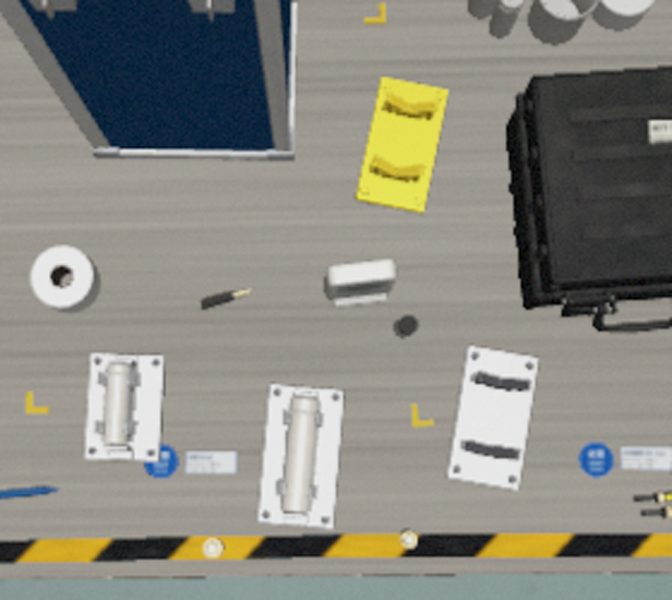

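View pics/scene0.png

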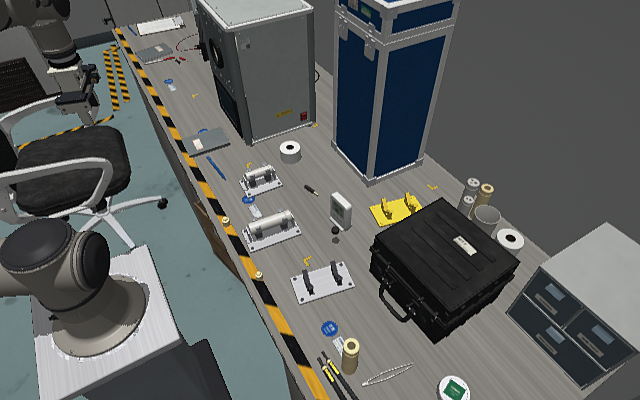

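The top view shows the long sleeve at about pixel (325,249), the short one at (250,227) and the aluminium cradle at (405,233). The yellow look-alike is at (367,120). The start arm is out of the way to the upper left of the scene view.

```bash
cat > h.py <<'E'
from plant import bot
import cv2, numpy as np
from scipy.spatial.transform import Rotation as R
def ray(cam,uv,z):
    m=bot.camera_model(cam); uv=np.atleast_2d(uv).astype(float)
    d=np.c_[(uv[:,0]-m["cx"])/m["fx"],(uv[:,1]-m["cy"])/m["fy"],np.ones(len(uv))]
    d=d@R.from_euler("xyz",m["orientation"]).as_matrix().T; p=m["position"]
    return (p+d*((z-p[2])/d[:,2])[:,None])[:,:2]
def rect(cam,uv,z):
    P=ray(cam,uv,z); c,s,a=cv2.minAreaRect(P.astype(np.float32))
    b=cv2.boxPoints((c,s,a)); e=max(b[1]-b[0],b[2]-b[1],key=np.linalg.norm)
    return np.round(c,1),np.round(sorted(s),1),round(float(np.degrees(np.arctan2(e[1],e[0])))%180,1)
E
python3 - <<'E'
from h import *
for c in ("top","scene"):
    im=bot.capture(c).astype(int)
    near=lambda m,x,y:m[int(y),int(x)]
    for t in ("long_sleeve","short_sleeve","cradle_seat"):
        for d in bot.outline_of(t,c):
            if d["p"]<.4: continue
            z={"long_sleeve":50,"short_sleeve":50,"cradle_seat":8}[t]
            uv=cv2.findNonZero(d["mask"].astype(np.uint8))[:,0]
            print(c,t,round(d["p"],2),d["pixel"],rect(c,uv,z))
    w=((im.min(2)>165)&(im.max(2)-im.min(2)<25)).astype(np.uint8)
    n,l,s,_=cv2.connectedComponentsWithStats(w)
    for i in range(1,n):
        if s[i,4]>300:
            uv=cv2.findNonZero((l==i).astype(np.uint8))[:,0]; print(c,"white",s[i],rect(c,uv,8))
E
```

```text
top long_sleeve 0.72 [325.6, 246.2] (array([472.2,   8.7]), array([ 32.3, 118.7]), 174.6)
top short_sleeve 0.6 [252.5, 227.1] (array([528.1, 204.4]), array([32.3, 87. ]), 175.5)
top cradle_seat 0.79 [368.2, 122.0] (array([ 826. , -112.1]), array([ 81.4, 152.3]), 167.4)
top cradle_seat 0.6 [405.9, 231.7] (array([ 511.1, -205.7]), array([ 81.4, 152.9]), 169.6)
top white [ 172    0  145   29 1890] (array([1147.7,  235.1]), array([ 85.9, 417.9]), 88.5)
top white [ 536    0   95   82 6420] (array([1047.7, -719.5]), array([240.8, 242.4]), 0.1)
top white [448  42  26  24 415] (array([1013. , -378.6]), array([68.3, 69.7]), 88.7)
top white [    0    50   123   146 16771] (array([838.6, 767.2]), array([359.4, 422.5]), 178.7)
top white [212 162  27  26 481] (array([677.6, 281.1]), array([69.8, 72. ]), 89.1)
top white [ 386  204   39   61 1465] (array([ 509.7, -204.5]), array([ 80.6, 150.8]), 169.0)
top white [ 235  207   33   45 1211] (array([526.4, 207.4]), array([ 84.6, 119.5]), 177.3)
top white [ 307  220   36   61 1712] (array([469.6,   9.8]), array([ 84.7, 154.4]), 174.3)
top white [ 78 36
[... 640 characters left out ...]
58 106  20 336] (array([-37.1, 643.3]), array([ 33.8, 334.9]), 162.4)
scene white [248 210  46  21 311] (array([488.7,  52.3]), array([ 40.7, 131.2]), 171.3)
scene white [242 222  59  30 450] (array([470.4,   7.9]), array([ 83.9, 152.3]), 173.9)
scene white [ 540  224   85  114 1036] (array([1104.3, -504.9]), array([173.4, 349.9]), 39.9)
scene white [497 229  27  20 347] (array([1027.9, -357.8]), array([65.7, 69.1]), 148.9)
scene white [  34  245  145  155 6623] (array([ 3.5, -7.6]), array([293.5, 313. ]), 90.0)
scene white [ 290  262   65   42 1226] (array([ 510.5, -206.4]), array([ 79.7, 148. ]), 169.2)
scene white [439 376  31  24 324] (array([ 617.4, -567. ]), array([45.6, 62.1]), 149.4)
```

```bash
python3 -m jog '[[-37,-31,0,0,0,0],[-37,-31,0,0,0,0],[-37,-31,0,0,0,0],[-37,-31,0,0,0,0],[-37,-31,0,0,0,0],[-37,-31,0,0,0,0],[-37,-31,0,0,0,0],[-37,-31,0,0,0,0],[-37,-31,0,0,0,0],[-37,-31,0,0,0,0],[-37,-31,0,0,0,0],[-37,-31,0,0,0,0]]'; python3 -m jog '[[0,0,0,0,0,-0.1],[0,0,0,0,0,-0.1],[0,0,0,0,0,0]]'
cat > go.py <<'E'
import sys
from h import *
x,y,z,yaw=map(float,sys.argv[1:]); o=bot.get_obs(); p=o["tool_pos"]; M=R.from_euler("xyz",o["tcp_rot"])
T=R.from_euler("xyz",[np.pi,0,np.radians(yaw)])
print(o["time"],p.round(1),np.degrees(o["tcp_rot"]).round(2),o["joint_positions"].round(2))
print("now-frame shift",M.inv().apply([x,y,z]-p).round(1),"turn",(M.inv()*T).as_rotvec().round(4),"target-frame shift",T.inv().apply([x,y,z]-p).round(1))
E
python3 go.py 470.5 9 31 174.3
```

```text
time: 2.0
tool_pos: [470.2, 11.7, 226.9]
tcp_rot: [3.141, 0.001, 2.838]
contact_force: [1.1, -0.1, 0.1]
grip_width: 91.8
finger_force: 0.0
time: 2.3
tool_pos: [469.5, 13.2, 226.6]
tcp_rot: [3.141, -0.0, 3.039]
contact_force: [1.1, -0.0, 0.1]
grip_width: 91.8
finger_force: 0.0
2.3 [469.5  13.2 226.6] [ 1.7999e+02 -1.0000e-02  1.7410e+02] [-0.14  0.24  1.67  0.    1.23 -1.6 ]
now-frame shift [ -1.5  -4.1 195.6] turn [ 0.0001 -0.0002 -0.0035] target-frame shift [ -1.4  -4.1 195.6]
```

```bash
python3 -m jog '[[-1.5,-4.1,30,0,0,0],[0,0,40,0,0,0],[0,0,40,0,0,0],[0,0,30,0,0,0],[0,0,10,0,0,0],[0,0,0,0,0,0],[0,0,0,0,0,0]]'
python3 go.py 470.5 9 31 174.3
python3 - <<'E'
from h import *
for c,b in (("scene",(180,290,220,330)),("top",(190,310,270,390))):
    a=bot.capture(c)[b[0]:b[1],b[2]:b[3],::-1]; cv2.imwrite(f"pics/{c}1.png",cv2.resize(a,None,fx=5,fy=5,interpolation=cv2.INTER_CUBIC)[:550])
E
```

```text
time: 3.0
tool_pos: [471.5, 9.5, 77.9]
tcp_rot: [-3.142, 0.002, 3.038]
contact_force: [-0.6, -0.1, 0.4]
grip_width: 91.7
finger_force: 0.0
3.0 [471.5   9.5  77.9] [-1.8000e+02  1.2000e-01  1.7408e+02] [-0.14  0.43  1.87  0.    0.84 -1.61]
now-frame shift [ 1.  -0.6 46.9] turn [-0.      0.0021 -0.0038] target-frame shift [ 0.9 -0.6 46.9]
```

View pics/scene1.png

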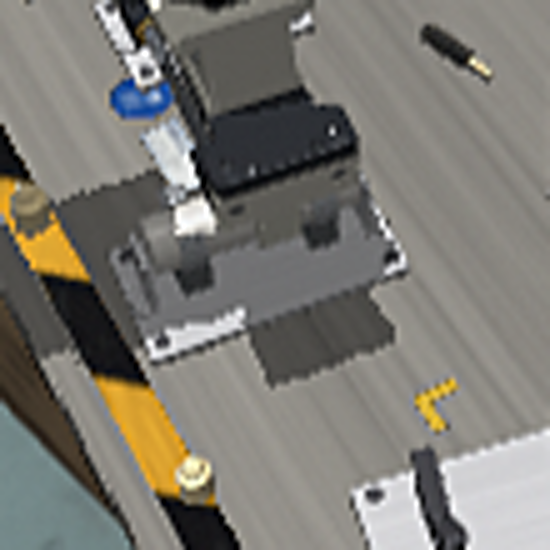

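The gripper straddles the sleeve between its two clips, which are at crop (195,265) and (320,220). I'll descend and grip.

```bash
python3 -m jog '[[0,0,20,0,0,0],[0,0,17,0,0,0],[0,0,10,0,0,0],[0,0,0,0,0,0],[0,0,0,0,0,0]]'; python3 -m jog '[[0,0,0,0,0,0],[0,0,0,0,0,0],[0,0,0,0,0,0],[0,0,0,0,0,0],[0,0,0,0,0,0],[0,0,0,0,0,0],[0,0,0,0,0,0],[0,0,0,0,0,0]]' 0
```

```text
time: 3.6
tool_pos: [471.0, 9.4, 30.4]
tcp_rot: [3.142, 0.001, 3.039]
contact_force: [0.7, 0.8, 0.6]
grip_width: 91.9
finger_force: 0.0
time: 4.4
tool_pos: [470.5, 9.1, 29.8]
tcp_rot: [-3.141, 0.0, 3.039]
contact_force: [-3.0, -10.7, 4.5]
grip_width: 32.7
finger_force: 19.1
```

```bash
python3 -m jog '[[0,0,-2,0,0,0],[0,0,-2,0,0,0],[0,0,-2,0,0,0],[0,0,-3,0,0,0],[0,0,-3,0,0,0],[0,0,-3,0,0,0]]'; python3 -m jog '[[0,0,-5,0,0,0],[0,0,-10,0,0,0],[0,0,-15,0,0,0],[0,0,-15,0,0,0],[0,0,-15,0,0,0],[0,0,-15,0,0,0],[0,0,0,0,0,0],[0,0,0,0,0,0]]'
python3 go.py 510.3 -205.3 104 169.3
python3 - <<'E'
from h import *
b=(160,320,220,420)
a=bot.capture("scene")[b[0]:b[1],b[2]:b[3],::-1]; cv2.imwrite("pics/scene2.png",cv2.resize(a,None,fx=3.5,fy=3.5,interpolation=cv2.INTER_CUBIC))
for c in ("top","scene"):
  bot.capture(c)
  for d in bot.outline_of("long_sleeve",c):
    uv=cv2.findNonZero(d["mask"].astype(np.uint8))[:,0]; print(c,d["p"],d["pixel"],rect(c,uv,bot.get_obs()["tool_pos"][2]+19))
E
```

```text
time: 5.0
tool_pos: [470.3, 9.6, 45.2]
tcp_rot: [3.141, -0.0, 3.039]
contact_force: [-2.3, -1.9, -4.3]
grip_width: 32.4
finger_force: 30.0
time: 5.8
tool_pos: [470.8, 9.6, 120.3]
tcp_rot: [3.141, 0.002, 3.039]
contact_force: [-0.6, -0.0, -3.1]
grip_width: 32.3
finger_force: 30.0
5.8 [470.8   9.6 120.3] [1.7998e+02 1.1000e-01 1.7412e+02] [-0.14  0.37  1.82  0.    0.95 -1.61]
now-frame shift [ -61.3 -209.8   16.4] turn [0.0004 0.0019 0.084 ] target-frame shift [ -78.7 -203.9   16.3]
top 0.46 [321.8, 270.1] (array([416.2,  18. ]), array([ 9.3, 26. ]), 89.4)
scene 0.73 [250.1, 203.1] (array([426.3,  16.2]), array([38. , 43.1]), 94.6)
```

View pics/scene2.png

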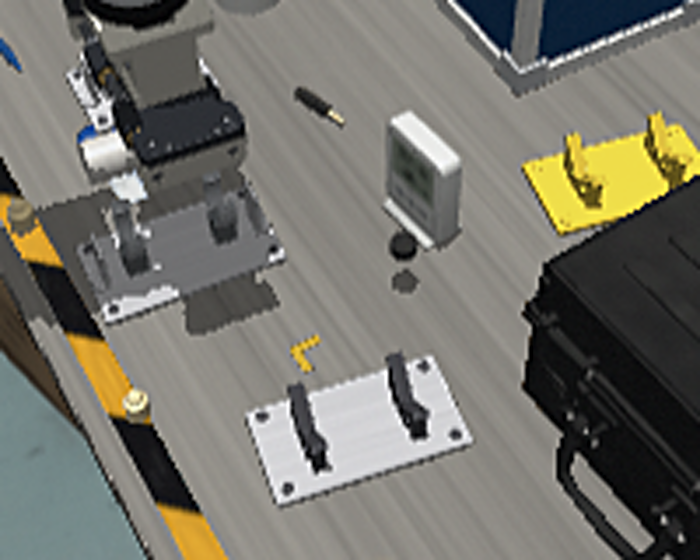

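The sleeve is in the gripper, clear of the rack clips (crop 130,250). The cradle at crop (360,430) is free, with the yellow one at (610,170). Next I'll carry it over.

```bash
python3 -m jog '[[-6,-20,0,0,0,0],[-11,-38,0,0,0,0],[-12,-42,0,0,0,0],[-12,-42,0,0,0,0],[-11,-38,0,0,0,0],[-6,-20,0,0,0,0],[-3,-10,0,0,0,0.084],[0,0,0,0,0,0],[0,0,0,0,0,0],[0,0,0,0,0,0]]'
python3 go.py 510.3 -205.3 22.8 169.3
python3 - <<'E'
from h import *
b=(190,330,240,400)
a=bot.capture("scene")[b[0]:b[1],b[2]:b[3],::-1]; cv2.imwrite("pics/scene3.png",cv2.resize(a,None,fx=4,fy=4,interpolation=cv2.INTER_CUBIC))
E
```

```text
time: 7.05
tool_pos: [509.4, -204.7, 119.4]
tcp_rot: [3.141, -0.001, 2.957]
contact_force: [-0.7, -1.0, -3.3]
grip_width: 32.3
finger_force: 30.0
7.05 [ 509.4 -204.7  119.4] [ 1.7996e+02 -5.0000e-02  1.6942e+02] [-0.52  0.49  1.61  0.    1.04 -1.91]
now-frame shift [-1.1 -0.5 96.6] turn [ 0.0006 -0.0009  0.0022] target-frame shift [-1.  -0.4 96.6]
```

View pics/scene3.png

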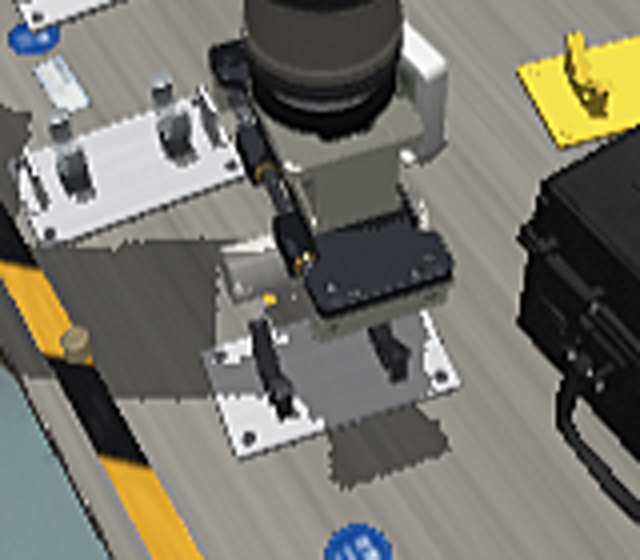

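The sleeve (end at crop 235,275) is above the cradle plate and aligned with it, between the rests at (270,370) and (390,350). I'll lower it now, slowing down near the end.

```bash
python3 -m jog '[[-1,-0.5,20,0,0,0],[0,0,25,0,0,0],[0,0,20,0,0,0],[0,0,12,0,0,0],[0,0,6,0,0,0],[0,0,3,0,0,0],[0,0,3,0,0,0],[0,0,2,0,0,0],[0,0,0,0,0,0],[0,0,0,0,0,0]]'
python3 go.py 510.3 -205.3 22.8 169.3
```

```text
time: 8.1
tool_pos: [510.7, -206.5, 29.1]
tcp_rot: [-3.141, 0.001, 2.955]
contact_force: [-0.3, 0.6, -3.0]
grip_width: 32.3
finger_force: 30.0
8.1 [ 510.7 -206.5   29.1] [-1.7999e+02  4.0000e-02  1.6930e+02] [-0.52  0.62  1.68  0.    0.84 -1.91]
now-frame shift [0.6 1.1 6.3] turn [-0.0001  0.0007 -0.0001] target-frame shift [0.6 1.1 6.3]
```

```bash
python3 -m jog '[[0,0.5,2,0,0,0],[0,0.3,1.5,0,0,0],[0,0,1,0,0,0],[0,0,0.5,0,0,0],[0,0,0,0,0,0],[0,0,0,0,0,0]]'
```

```text
time: 8.7
tool_pos: [510.7, -205.8, 23.9]
tcp_rot: [-3.141, 0.0, 2.955]
contact_force: [-2.0, -1.6, 1.0]
grip_width: 32.1
finger_force: 30.0
```

```bash
python3 -m jog '[[0,0,0.5,0,0,0],[0,0,0.5,0,0,0],[0,0,0,0,0,0],[0,0,0,0,0,0]]'
```

```text
time: 9.1
tool_pos: [510.9, -206.1, 23.5]
tcp_rot: [-3.141, 0.001, 2.955]
contact_force: [-3.6, -2.9, 5.8]
grip_width: 32.4
finger_force: 30.0
```

It is seated: the cradle pushes up with 5.8 N, at the expected height. I'll release and retreat.

```bash
python3 -m jog '[[0,0,0,0,0,0],[0,0,0,0,0,0],[0,0,0,0,0,0],[0,0,0,0,0,0],[0,0,0,0,0,0],[0,0,0,0,0,0],[0,0,0,0,0,0],[0,0,0,0,0,0]]' 100; python3 -m jog '[[0,0,-10,0,0,0],[0,0,-20,0,0,0],[0,0,-30,0,0,0],[0,0,-40,0,0,0],[0,0,-40,0,0,0],[0,0,-40,0,0,0],[0,40,0,0,0,0],[0,45,0,0,0,0],[0,45,0,0,0,0],[0,45,0,0,0,0],[0,0,0,0,0,0],[0,0,0,0,0,0]]'
python3 - <<'E'
from h import *
b=(160,320,220,420)
a=bot.capture("scene")[b[0]:b[1],b[2]:b[3],::-1]; cv2.imwrite("pics/scene4.png",cv2.resize(a,None,fx=3.5,fy=3.5,interpolation=cv2.INTER_CUBIC))
for c,z in (("top",43),("scene",43)):
  bot.capture(c)
  for d in bot.outline_of("long_sleeve",c):
    uv=cv2.findNonZero(d["mask"].astype(np.uint8))[:,0]; print(c,d["p"],d["pixel"],rect(c,uv,z))
print(bot.get_obs()["contact_force"])
E
```

```text
time: 9.9
tool_pos: [510.7, -205.6, 22.7]
tcp_rot: [3.141, 0.0, 2.955]
contact_force: [-0.0, -0.0, 0.3]
grip_width: 89.7
finger_force: 0.0
time: 11.1
tool_pos: [543.1, -32.8, 203.4]
tcp_rot: [-3.141, 0.001, 2.957]
contact_force: [-0.4, -0.5, 0.6]
grip_width: 92.1
finger_force: 0.0
top 0.65 [408.7, 232.2] (array([ 511.1, -205.7]), array([ 34.4, 120.2]), 169.1)
scene 0.64 [322.9, 273.9] (array([ 512.7, -207.2]), array([ 36.8, 124.6]), 167.5)
[-0.47231251 -0.19853162 -0.38495708]
```

View pics/scene4.png

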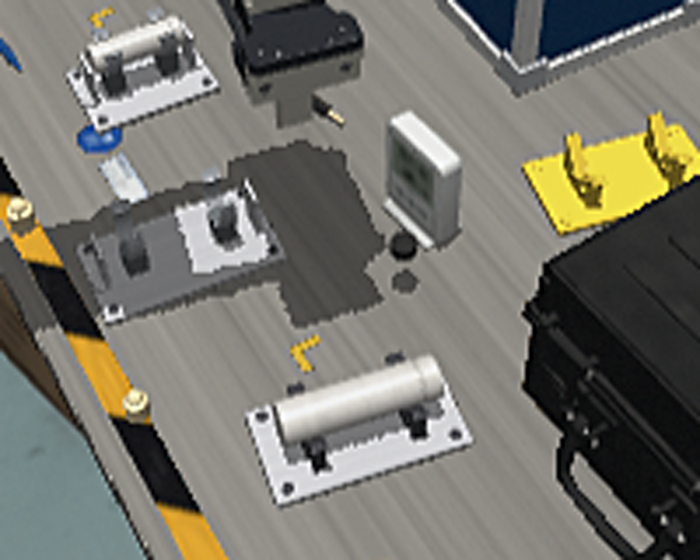

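The long sleeve lies in both V rests (crop 360,400), within about 1 to 3 mm and 2° of the seat. The short sleeve is still clipped at (140,45), and the arm is clear.

```bash
python3 -c "from plant import bot; print(bot.close_job())"
```

```text
the job is handed in; nothing more can be done
None
```

The long sleeve is lying centred in both V rests of the cradle, within about 3 mm and 2° by the cameras, the short sleeve is still in its clips, and the job is handed in; no verdict was returned.

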